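# Click the sample box lid shut

### The job

The lid of the white sample box on the bench still stands open on all four sides: press the blue rim sections down one after another with the fingertips until every one clicks shut and lies flush. Only press; do not lift or tip the box or push it away from its place, and leave the other things on the bench alone.

Things in the scene. Friction and masses are not known exactly. Their poses are not given: they have to be found in the camera images.
- box: the sample box to be closed: white plastic, 150 (x) x 190 (y) x 70 mm high, about 0.9 kg, standing loose on the bench, with a grey and clear lid that has four blue snap-down rim sections. Origin at the centre of its underside, z up. The closed lid's rim is flush at 70 mm above the origin; the clear window in the middle is fixed and lies 5 mm lower; the four grey corners of the rim (36 mm square) are fixed at the flush height
- flap_a (a joint): angle in rad that has been pressed down of the blue rim section on the box's +x long side, hinged along its inner edge 36 mm inside the box wall: 0 = standing open (outer edge about 10 mm high, as at the start), 0.26 = flush and clicked shut. It is bistable: its snap gives way at about 6 to 10 N at the press point, past about half travel it clicks down by itself and stays; let go earlier it springs up again
- flap_a_press (a point): the point to press on that same section (on the box's +x long side): on its top face, mid-length, on the white finger ribs, 24 mm outward from its hinge line and 12 mm inside the box wall. The point's x axis points outward from the box, z up out of the flap's face; it moves with the section (about 6 mm higher when open than when shut; shut it is 70 mm above the box's origin). The section is 36 mm wide (outward), 112 mm long (along the box's y)
- flap_b (a joint): angle in rad that has been pressed down of the blue rim section on the box's +y short side, hinged along its inner edge 36 mm inside the box wall: 0 = standing open (outer edge about 10 mm high, as at the start), 0.26 = flush and clicked shut. It is bistable: its snap gives way at about 6 to 10 N at the press point, past about half travel it clicks down by itself and stays; let go earlier it springs up again
- flap_b_press (a point): the point to press on that same section (on the box's +y short side): on its top face, mid-length, on the white finger ribs, 24 mm outward from its hinge line and 12 mm inside the box wall. The point's x axis points outward from the box, z up out of the flap's face; it moves with the section (about 6 mm higher when open than when shut; shut it is 70 mm above the box's origin). The section is 36 mm wide (outward), 72 mm long (along the box's x)
- flap_c (a joint): angle in rad that has been pressed down of the blue rim section on the box's -x long side, hinged along its inner edge 36 mm inside the box wall: 0 = standing open (outer edge about 10 mm high, as at the start), 0.26 = flush and clicked shut. It is bistable: its snap gives way at about 6 to 10 N at the press point, past about half travel it clicks down by itself and stays; let go earlier it springs up again
- flap_c_press (a point): the point to press on that same section (on the box's -x long side): on its top face, mid-length, on the white finger ribs, 24 mm outward from its hinge line and 12 mm inside the box wall. The point's x axis points outward from the box, z up out of the flap's face; it moves with the section (about 6 mm higher when open than when shut; shut it is 70 mm above the box's origin). The section is 36 mm wide (outward), 112 mm long (along the box's y)
- flap_d (a joint): angle in rad that has been pressed down of the blue rim section on the box's -y short side, hinged along its inner edge 36 mm inside the box wall: 0 = standing open (outer edge about 10 mm high, as at the start), 0.26 = flush and clicked shut. It is bistable: its snap gives way at about 6 to 10 N at the press point, past about half travel it clicks down by itself and stays; let go earlier it springs up again
- flap_d_press (a point): the point to press on that same section (on the box's -y short side): on its top face, mid-length, on the white finger ribs, 24 mm outward from its hinge line and 12 mm inside the box wall. The point's x axis points outward from the box, z up out of the flap's face; it moves with the section (about 6 mm higher when open than when shut; shut it is 70 mm above the box's origin). The section is 36 mm wide (outward), 72 mm long (along the box's x)
- shutbox: bystander: a smaller sample box with an orange, fully closed lid, 130 x 160 x 55 mm; origin at the centre of its underside
- tuberack: bystander: green rack of capped tubes, 70 x 200 x 66 mm; origin at the centre of its underside
- beaker: bystander: glass beaker, 66 mm wide, 85 mm high; origin at the centre of its underside
- amber: bystander: amber bottle, 56 mm wide, 100 mm high; origin at the centre of its underside
- jar: bystander: white jar with a red cap, 68 mm wide, 75 mm high; origin at the centre of its underside
- wash: bystander: white wash bottle with a bent spout, 68 mm wide, 200 mm high; origin at the centre of its underside
- pen: bystander: marker pen lying on the bench, 130 mm long, 12 mm thick; origin near its middle, underside

How it is judged:
At the end, for the whole second after the job is handed in: all four blue rim sections are clicked down (each within 0.04 rad of flush) and the box stands still and level on the bench within 50 mm of where it was (value of joint each of flap_a, flap_b, flap_c, flap_d above 0.22 rad and linear speed of box below 0.01 m/s and height (world z) of box below 0.006 m and angle between box's own z axis and vertical below 0.04 rad and distance of box from where it was at the start of the episode below 0.05 m); the robot touches nothing.
It fails at once if the box is lifted or carried (more than 12 mm off the bench) (height (world z) of box above 0.012 m).
It fails at once if the box is tipped (more than 0.15 rad) (angle between box's own z axis and vertical above 0.15 rad).
It fails at once if the box is pushed away from its place (more than 50 mm) (distance of box from where it was at the start of the episode above 0.05 m).
It fails at once if another thing on the bench is shifted by more than 30 mm, lifted or knocked over (distance of any of shutbox, tuberack, beaker, amber, jar, wash, pen from where it was at the start of the episode above 0.03 m or angle between any of shutbox, tuberack, beaker, amber, jar, wash, pen's own z axis and vertical above 0.4 rad).
It also fails if it takes over 48 s, if anything falls off the work surface, if the arm or the gripper's body presses on something with over 40 N, if the wrist force passes 120 N, or if a joint passes its speed limit or range.

### The arm

A 6-joint arm with a two-finger parallel gripper is mounted at the origin on the work surface. World frame = base frame: x ahead of the robot, y to its left, z up, the work surface at z = 0. Lengths are in m, angles in rad, forces in N, time in s.
With the tool pointing down it reaches from about 0.4 to 0.825 m from the base axis. Payload 7 kg.
Tool frame: the origin (TCP) lies on the centre line of the jaws, within the pads' length; the fingertips stand 11 mm ahead of it and the grasp point (between the pads) lies 8 mm behind it; z points along the fingers, y is the direction in which the jaws open and shut (so a half turn about z gives the same grasp; the last joint's range is limited). The gripper opens to 88 mm and grips with 3 to 60 N. Pads are 19 mm wide; open, the fingers measure 130 mm over their backs; the gripper's body (78 mm by 193 mm) begins 47 mm behind the grasp point.
Start: joints at [1.627, 0.359, 0.012, 0, -1.224, -0.288], TCP at [0.155, 0.657, 0.238] pointing down, gripper open.
Joint ranges: [-3.07, 3.07], [-1.43, 2.12], [-1.02, 1.25], [-3.03, 1.67], [-3.05, -0], [-3.03, 3.03]. Speed limits (rad/s): [2.39, 2.39, 3.01, 3.14, 3.14, 3.14].

### API

Orientations are given as [roll, pitch, yaw] about the fixed x, y, z axes, in that order (R = Rz(yaw) Ry(pitch) Rx(roll)).
In Python, from station import * gives the robot as it stands.
- The arm moves only by the tool play_rows, never from a script. Its argument "targets" is a list of rows, each a list of 7 numbers: the turn, a rotation vector about the world's x, y, z in rad, then the shift along the world's x, y, z in m, then the opening, from 0 (shut) to 1 (fully open). A call has 1 to 12 rows; each row shifts and turns the pose as measured when the row begins; what a row does not reach is not made up. A row lasts 1/8 s, in which the tool goes at most 62.5 mm and 10.7 degrees, less where a joint would pass 70% of its speed; a pose out of reach is approached as far as the arm can. A call is refused whole if a number of a shift passes 0.0625 or a number of a turn 0.188, either way. A call with a gripper value outside its range is refused whole. The fingers move at their own pace and stop on an object; "grip_force" is the grip in N (left out, the last holds). Time passes only in rows, so rows that do not move let the fingers close. It gives the time, the measured TCP pose, the force and the opening at its end, in the units of the state.
- get_state(): the state, without advancing time (a new reading comes with each control period).
- grab_frame(name): name is "scene" or "top" or "wrist"; returns (picture, depth): 384x512x3 uint8, blue, green, red; 384x512 float32, m along the optical axis (not along the pixel's ray), 0 where there is no reading.
- camera_params(name): a dict with "camera_matrix" (3x3 intrinsics, pixels), "extrinsics" (4x4, takes a point from world to camera coordinates); the wrist camera has in their place "hand_eye" (4x4, takes a point from camera to tool coordinates, whose origin is the TCP and whose axes are the flange's). Camera axes: x right, y up, looking along -z (the intrinsics and any distortion apply to the point x, -y, -z); pixel columns grow to the right and rows downward; lengths in m; the calibration is good to about 2 mm. A picture is of the moment at which its call begins: read the wrist's pose just before it. camera_params takes no time and is no camera call.
- job_done(): hands the job in, once; it reports no verdict.
The state is a dict: "t": time; "q": joint angles; "qd": joint speeds; "joint_efforts": joint torques, N m; "eef_pos": TCP position; "ee_rot": TCP orientation; "force": force on the tool from outside, world axes, zero at the start; "moment": the same for the moment, N m; "width": finger opening in m.
Only numpy, scipy, OpenCV 4.12 (cv2) and the standard library are available. Lean on these libraries where they do the work, as an engineer would, in place of code of your own. Each camera call takes 0.05 s, during which the arm holds its last target.

## Working session

There is one attempt and no reset: what is moved stays moved. The work goes in short steps, Python scripts to look and compute and a tool call to move; the robot and the scene stay as the last step left them, time stands still between calls to the robot, and variables do not carry over. Pictures are saved under pics/ and viewed, and the job is handed in when it is done.

Besides the shell and the picture viewer there is one more tool, called after ">>>" as a command line: name --pt "numbers of a row" for each row, then --argument value for the rest. play_rows: Moves the arm, as the interface text tells. Its arguments: {"type":"object","properties":{"targets":{"type":"array","items":{"type":"array","items":{"type":"number"}}},"grip_force":{"type":"number"}},"required":["targets"]}

```bash
mkdir -p pics; python3 - <<'E'
from station import *
import cv2,numpy as np
s=get_state();print(s)
for n in ["top","scene"]:
    p,d=grab_frame(n);cv2.imwrite(f"pics/{n}0.png",p);np.save(f"{n}0.npy",d);c=camera_params(n);print(c)
E
```

```text
{'t': 0.0, 'q': array([ 1.62717892e+00,  3.59395935e-01,  1.10693723e-02, -3.77087957e-04,
       -1.22413751e+00, -2.88128699e-01]), 'qd': array([ 0.00041946, -0.00020349,  0.00087057,  0.00073847, -0.0015277 ,
       -0.00016836]), 'joint_efforts': array([ 1.11887985e-03, -5.82712805e+01,  2.93059409e+01,  6.99733749e+00,
        6.94596136e-03, -1.58343018e-04]), 'eef_pos': array([0.15492138, 0.65648327, 0.23661657]), 'ee_rot': array([ 3.13989292e+00, -1.34078793e-04, -2.31874408e-01]), 'force': array([ 0.22909348, -0.99375622, -0.28898437]), 'moment': array([-0.07746084, -0.0256942 ,  0.01460739]), 'width': 0.08731336976358822}
{'camera_matrix': array([[419.63130965,   0.        , 258.67308977],
       [  0.        , 419.63130965, 189.211921  ],
       [  0.        ,   0.        ,   1.        ]]), 'extrinsics': array([[-0.01853205, -0.99961156, -0.02081583,  0.04600774],
       [ 0.99377701, -0.02070299,  0.10944694, -0.55460747],
       [-0.10983537, -0.01865802,  0.99377466, -1.13737012],
       [ 0.        ,  0.        ,  0.        ,  1.        ]])}
{'camera_matrix': array([[493.43334929,   0.        , 267.91883574],
       [  0.        , 493.43334929, 193.81440291],
       [  0.        ,   0.        ,   1.        ]]), 'extrinsics': array([[-0.77118776,  0.63651873, -0.01064646,  0.39332667],
       [-0.48476006, -0.57631681,  0.65792599,  0.21836382],
       [ 0.41264648,  0.51254545,  0.75300733, -1.56552228],
       [ 0.        ,  0.        ,  0.        ,  1.        ]])}
```

View pics/top0.png

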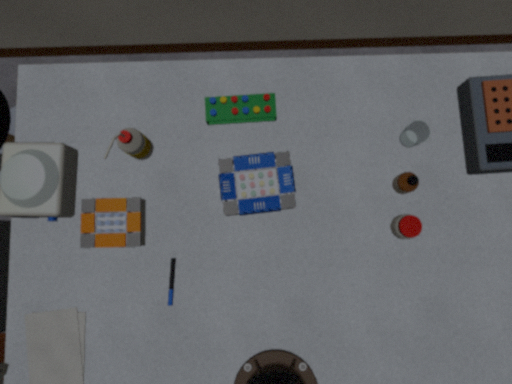

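View pics/scene0.png

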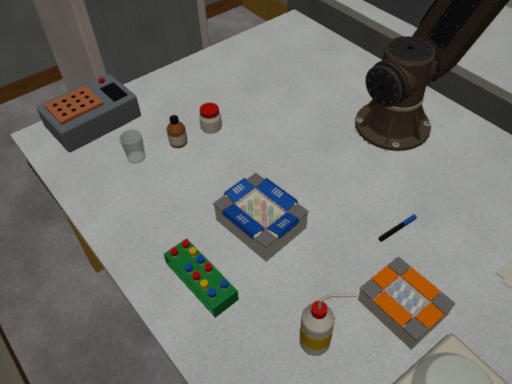

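```bash
cat > h.py <<'E'
import cv2,numpy as np
from station import *
def proj(n,P):
    c=camera_params(n);E=c["extrinsics"];K=c["camera_matrix"]
    p=E[:3,:3]@np.array(P)+E[:3,3]; return K[0,0]*p[0]/-p[2]+K[0,2],K[1,1]*p[1]/p[2]+K[1,2]
def ray(n,uv,z):
    c=camera_params(n);E=c["extrinsics"];K=c["camera_matrix"]
    d=np.array([(uv[0]-K[0,2])/K[0,0],-(uv[1]-K[1,2])/K[1,1],-1]);R=E[:3,:3]
    o=-R.T@E[:3,3];w=R.T@d;return o+w*(z-o[2])/w[2]
def cloud(n,d):
    c=camera_params(n);E=c["extrinsics"];K=c["camera_matrix"]
    v,u=np.mgrid[:d.shape[0],:d.shape[1]]
    p=np.stack([(u-K[0,2])/K[0,0]*d,-(v-K[1,2])/K[1,1]*d,-d],-1)-E[:3,3]
    return p@E[:3,:3]
E
python3 - <<'E'
from h import *
print(proj("top",[.155,.657,.238]),proj("top",[0,0,0]),proj("scene",[.155,.657,.238]),proj("scene",[0,0,0]))
for n in ["top","scene"]:
    p=cv2.imread(f"pics/{n}0.png");d=np.load(f"{n}0.npy");C=cloud(n,d)
    hsv=cv2.cvtColor(p,cv2.COLOR_BGR2HSV)
    m=cv2.inRange(hsv,(105,150,60),(125,255,255))
    k,l,st,ce=cv2.connectedComponentsWithStats(m)
    for i in range(1,k):
        if st[i,4]>80:
            q=C[l==i]; print(n,st[i],ce[i].round(1),np.median(q,0).round(4),q.min(0).round(3),q.max(0).round(3))
    x0=C[...,:]
    sel=(C[...,2]>.045)&(C[...,2]<.1)&(C[...,0]>.4)&(C[...,0]<.68)&(abs(C[...,1]-.05)<.2)&(d>0)
    k,l,st,ce=cv2.connectedComponentsWithStats(sel.astype(np.uint8))
    for i in range(1,k):
        if st[i,4]>200:
            q=C[l==i][:,:2].astype(np.float32);r=cv2.minAreaRect(q*1000);print(n,'box',r,st[i])
    cv2.imwrite(f"pics/{n}0z.png",cv2.resize(p[130:230,200:320] if n=="top" else p[160:270,200:320],None,fx=5,fy=5,interpolation=cv2.INTER_CUBIC))
E
```

```text
(np.float64(-20.39265650025561), np.float64(364.3152146767544)) (np.float64(275.6475879253463), np.float64(393.83366627764906)) (np.float64(613.0862465408557), np.float64(233.2787767077108)) (np.float64(391.89055978761206), np.float64(124.98881659350054))
top [234 153  41  17 418] [254.2 161.7] [0.6241 0.0422 0.0755] [ 0.427 -0.009 -0.002] [0.661 0.1   1.192]
top [278 166  16  27 247] [285.2 179.1] [ 0.5767 -0.036   0.0754] [ 0.542 -0.06  -0.005] [ 0.617 -0.019  0.086]
top [220 173  16  27 255] [227.6 185.9] [0.561  0.1161 0.0754] [ 0.427  0.013 -0.002] [0.603 0.146 1.192]
top [239 196  41  18 464] [258.9 204.5] [0.5094 0.0339 0.0758] [ 0.487 -0.019  0.064] [0.532 0.088 0.085]
top box ((568.1758422851562, 40.34478759765625), (163.2604217529297, 203.3953857421875), 5.565168380737305) [ 218  152   78   64 4171]
scene [225 179  29  23 263] [239.1 190.5] [ 0.5773 -0.033   0.0752] [ 0.539 -0.06   0.065] [1.055 0.678 1.039]
scene [257 179  40  31 458] [276.2 194.2] [0.5126 0.0391 0.0759] [ 0.487 -0.021  0.067] [1.055 0.678 1.039]
scene [223 205  41  34 539] [242.  220.5] [0.6352 0.0504 0.0761] [ 0.603 -0.009  0.063] [1.055 0.678 1.039]
scene [268 213  31  26 337] [283.8 224.6] [0.5618 0.1291 0.0755] [0.524 0.097 0.05 ] [1.055 0.678 1.039]
scene box ((568.4640502929688, 39.365440368652344), (163.9652557373047, 204.3615264892578), 6.2626543045043945) [ 213  172   95   80 4077]
```

```bash
ls pics
```

```text
scene0.png
scene0z.png
top0.png
top0z.png
```

>>> play_rows --pt "0 0 -0.104 0.034 -0.044 0.01 0" --pt "0 0 -0.104 0.034 -0.044 0.01 0" --pt "0 0 -0.104 0.034 -0.044 0 0" --pt "0 0 -0.104 0.034 -0.044 0 0" --pt "0 0 -0.104 0.034 -0.044 0 0" --pt "0 0 -0.104 0.034 -0.044 0 0" --pt "0 0 -0.104 0.034 -0.044 0 0" --pt "0 0 -0.104 0.034 -0.044 0 0" --pt "0 0 -0.104 0.034 -0.044 0 0" --pt "0 0 -0.104 0.034 -0.044 0 0" --pt "0 0 -0.104 0.034 -0.044 0 0" --pt "0 0 -0.104 0.034 -0.044 0 0" --grip_force 20

```text
t: 1.6
eef_pos: [0.5691, 0.1115, 0.2528]
ee_rot: [3.134, -0.001, -1.514]
force: [0.5, 1.0, 0.3]
width: 0.0004
```

```bash
python3 - <<'E'
from h import *
s=get_state();print({k:np.round(s[k],4) for k in s if k not in("qd","joint_efforts")});print(camera_params("wrist"))
p,d=grab_frame("wrist");cv2.imwrite("pics/w1.png",p);np.save("w1.npy",d)
E
```

```text
{'t': np.float64(1.6), 'q': array([ 0.5291,  0.1983, -0.1735, -0.0024, -1.2063, -0.471 ]), 'eef_pos': array([0.5691, 0.1115, 0.2528]), 'ee_rot': array([ 3.1341e+00, -1.3000e-03, -1.5136e+00]), 'force': array([0.4961, 0.9629, 0.3304]), 'moment': array([ 0.2738, -0.21  , -0.0128]), 'width': np.float64(0.0004)}
{'camera_matrix': array([[273.35523362,   0.        , 255.85464573],
       [  0.        , 273.35523362, 191.86113389],
       [  0.        ,   0.        ,   1.        ]]), 'hand_eye': array([[-1.42293223e-03,  9.69220193e-01,  2.46191373e-01,
         6.59167244e-02],
       [ 9.99998645e-01,  1.17535580e-03,  1.15256567e-03,
         2.19465149e-04],
       [ 8.27727464e-04,  2.46192679e-01, -9.69220553e-01,
        -1.46710687e-01],
       [ 0.00000000e+00,  0.00000000e+00,  0.00000000e+00,
         1.00000000e+00]])}
```

View pics/w1.png

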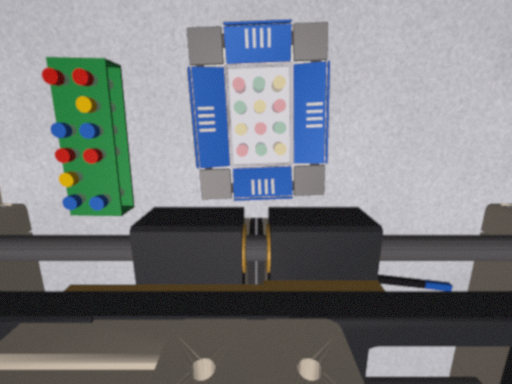

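View pics/top0z.png

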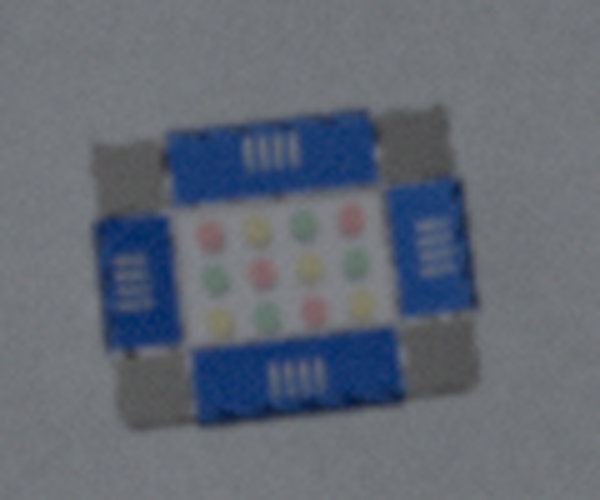

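```bash
python3 - <<'E'
from h import *
from scipy.spatial.transform import Rotation as Ro
s=get_state();c=camera_params("wrist");H=c["hand_eye"];K=c["camera_matrix"]
R=Ro.from_euler("xyz",s["ee_rot"]).as_matrix();t=s["eef_pos"]
def wray(uv,z):
    d=np.array([(uv[0]-K[0,2])/K[0,0],-(uv[1]-K[1,2])/K[1,1],-1]);w=R@H[:3,:3]@d;o=R@H[:3,3]+t
    return o+w*(z-o[2])/w[2]
p=cv2.imread("pics/w1.png");hsv=cv2.cvtColor(p,cv2.COLOR_BGR2HSV)
blue=cv2.inRange(hsv,(105,150,60),(125,255,255));blue[205:]=0;blue[:,:180]=0
k,l,st,ce=cv2.connectedComponentsWithStats(blue)
P=[]
for i in range(1,k):
    if st[i,4]<200: continue
    h=cv2.convexHull(np.argwhere(l==i)[:,::-1].astype(np.int32));m=np.zeros(blue.shape,np.uint8);cv2.fillConvexPoly(m,h,1)
    m=cv2.erode(m,np.ones((9,9)))
    rib=(m>0)&(hsv[...,1]<110)&(hsv[...,2]>110)
    uv=np.argwhere(rib).mean(0)[::-1];q=wray(uv,.0765);print(uv.round(1),rib.sum(),q.round(4));P.append(q)
P=np.array(P);print(P.mean(0))
E
```

```text
[257.2  37.3] 333 [ 0.5766 -0.0473  0.0765]
[313.2 114.5] 240 [0.5091 0.0287 0.0765]
[207.1 118.2] 241 [0.6295 0.0386 0.0765]
[262.4 185.3] 209 [0.5624 0.1138 0.0765]
[0.56939143 0.03344153 0.0765    ]
```

```bash
python3 - <<'E'
from h import *
for uv in [(132,283),(436,247),(271,150),(297,377)]:
    # resize maps src=(dst+.5)/5-.5
    print(ray("top",((uv[0]+.5)/5-.5+200,(uv[1]+.5)/5-.5+130),.0765).round(4))
from scipy.spatial.transform import Rotation as Ro
p,d=grab_frame("wrist")
s=get_state();c=camera_params("wrist");H=c["hand_eye"];K=c["camera_matrix"];print(s["eef_pos"],s["ee_rot"])
R=Ro.from_euler("xyz",s["ee_rot"]).as_matrix();t=s["eef_pos"]
def wray(uv,z):
    d=np.array([(uv[0]-K[0,2])/K[0,0],-(uv[1]-K[1,2])/K[1,1],-1]);w=R@H[:3,:3]@d;o=R@H[:3,3]+t
    return o+w*(z-o[2])/w[2]
hsv=cv2.cvtColor(p,cv2.COLOR_BGR2HSV)
blue=cv2.inRange(hsv,(105,150,60),(125,255,255));blue[205:]=0;blue[:,:180]=0
k,l,st,ce=cv2.connectedComponentsWithStats(blue)
for i in range(1,k):
    if st[i,4]<200: continue
    h=cv2.convexHull(np.argwhere(l==i)[:,::-1].astype(np.int32));m=np.zeros(blue.shape,np.uint8);cv2.fillConvexPoly(m,h,1)
    m=cv2.erode(m,np.ones((9,9)))
    rib=(m>0)&(hsv[...,1]<110)&(hsv[...,2]>110)
    uv=np.argwhere(rib).mean(0)[::-1];q=wray(uv,.0765);print(uv.round(1),rib.sum(),q.round(4))
E
```

```text
[0.5603 0.1217 0.0765]
[ 0.5763 -0.0416  0.0765]
[0.631  0.0459 0.0765]
[0.508  0.0341 0.0765]
[0.5702509  0.10912883 0.25190384] [ 3.13297099e+00 -2.67776379e-03 -1.51776696e+00]
[258.7  43.3] 305 [ 0.5735 -0.0393  0.0765]
[314.4 118.4] 234 [0.5058 0.0349 0.0765]
[208.9 123.3] 247 [0.6258 0.0465 0.0765]
[264.3 189.3] 211 [0.558  0.1208 0.0765]
```

>>> play_rows --pt "0 -0.008 0.049 -0.011 0.013 -0.03 0" --pt "0 0 0 0 0 -0.05 0" --pt "0 0 0 0 0 -0.04 0" --pt "0 0 0 0 0 -0.01 0" --pt "0 0 0 0 0 0 0"

```text
t: 2.33
eef_pos: [0.559, 0.1215, 0.1191]
ee_rot: [-3.141, -0.003, -1.469]
force: [0.1, -0.1, 0.1]
width: -0.0
```

>>> play_rows --pt "0 0 0 0 0 -0.016 0" --pt "0 0 0 0 0 -0.01 0" --pt "0 0 0 0 0 -0.004 0"

```text
t: 2.7
eef_pos: [0.5609, 0.1227, 0.0905]
ee_rot: [-3.136, -0.001, -1.468]
force: [-0.3, 0.1, 1.3]
width: 0.0008
```

>>> play_rows --pt "0 0 0 0 0 -0.004 0" --pt "0 0 0 0 0 -0.004 0"

```text
t: 2.95
eef_pos: [0.5615, 0.1234, 0.0833]
ee_rot: [-3.135, -0.0, -1.468]
force: [-0.8, 0.1, 0.4]
width: 0.0005
```

>>> play_rows --pt "0 0 0 0 0 -0.003 0" --pt "0 0 0 0 0 -0.003 0"

```text
t: 3.2
eef_pos: [0.5617, 0.1233, 0.0804]
ee_rot: [-3.134, -0.001, -1.467]
force: [-17.7, 1.2, 41.9]
width: 0.0003
```

>>> play_rows --pt "0 0 0 0 0 0.02 0" --pt "0 0 0 0 0 0.05 0" --pt "0 0 0 0 0 0.03 0"

```text
t: 3.58
eef_pos: [0.5604, 0.1224, 0.1814]
ee_rot: [-3.137, -0.003, -1.467]
force: [1.1, -1.1, -1.3]
width: 0.0004
```

```bash
cat > look.py <<'E'
from h import *
import sys
from scipy.spatial.transform import Rotation as Ro
name=sys.argv[1]
p,d=grab_frame("wrist")
p,d=grab_frame("wrist")
s=get_state();c=camera_params("wrist");H=c["hand_eye"];K=c["camera_matrix"];print(s["t"],s["eef_pos"].round(4),s["ee_rot"].round(3),s["q"].round(2))
sp,sd=grab_frame("scene")
z=cv2.resize(sp[160:270,200:320],None,fx=3,fy=3,interpolation=cv2.INTER_CUBIC)
o=np.zeros((384,512+360,3),np.uint8);o[:,:512]=p;o[:330,512:]=z
cv2.imwrite(f"pics/{name}.png",cv2.resize(o,(800,352)))
R=Ro.from_euler("xyz",s["ee_rot"]).as_matrix();t=s["eef_pos"]
C=np.stack([*np.meshgrid(np.arange(512),np.arange(384))],-1).astype(float)
cam=np.stack([(C[...,0]-K[0,2])/K[0,0]*d,-(C[...,1]-K[1,2])/K[1,1]*d,-d],-1)
W=(cam@H[:3,:3].T+H[:3,3])@R.T+t
def heights(W,tag,ok):
    # flap outer zones in box frame
    c0=np.array([.568,.040]);ux=np.array([.9948,.1018]);uy=np.array([-.1018,.9948])
    bx=(W[...,:2]-c0)@ux;by=(W[...,:2]-c0)@uy
    zz=W[...,2]
    r={}
    for n,m in dict(a=(bx>.055)&(bx<.072)&(abs(by)<.045),c=(bx<-.055)&(bx>-.072)&(abs(by)<.045),b=(by>.075)&(by<.092)&(abs(bx)<.03),d=(by<-.075)&(by>-.092)&(abs(bx)<.03),win=(abs(bx)<.03)&(abs(by)<.05)).items():
        mm=m&ok&(zz>.05)&(zz<.1); r[n]=(int(mm.sum()),round(float(np.median(zz[mm])),4) if mm.sum() else None)
    print(tag,r)
heights(W,"wrist",d>0);heights(cloud("scene",sd),"scene",sd>0)
E
python3 look.py l1; python3 -c "
from h import *
import numpy as np"
```

```text
3.675 [0.5616 0.123  0.1829] [-3.133e+00 -2.000e-03 -1.466e+00] [ 0.56  0.23 -0.3   0.01 -1.03 -0.46]
wrist {'a': (2138, 0.0745), 'c': (2162, 0.0738), 'b': (995, 0.0676), 'd': (641, 0.0723), 'win': (7254, 0.0624)}
scene {'a': (171, 0.0784), 'c': (22, 0.0766), 'b': (131, 0.0712), 'd': (100, 0.0777), 'win': (547, 0.0665)}
```

View pics/l1.png

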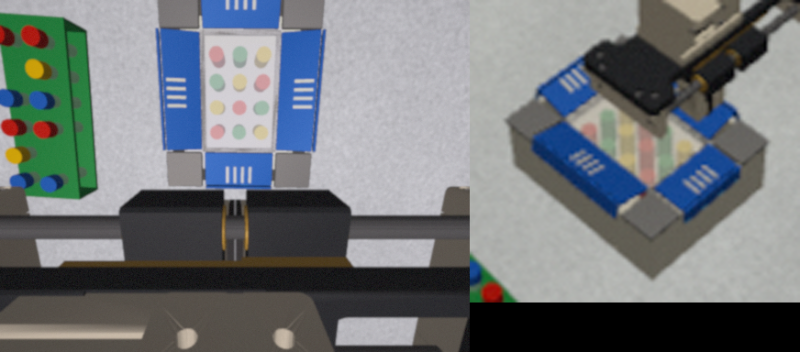

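The picture shows section b (wrist view, about (238,172)) level with the grey corners, and the other three still raised. Depth agrees: b is 5 mm above the window and the others 10–12 mm. On to d.

>>> play_rows --pt "0 0 0 0.005 -0.055 0 0" --pt "0 0 0 0.005 -0.055 0 0" --pt "0 0 0 0.004 -0.055 0 0" --pt "0 0 0 0 0 -0.04 0" --pt "0 0 0 0 0 -0.03 0" --pt "0 0 0 0 0 0 0"

```text
t: 4.47
eef_pos: [0.5717, -0.0483, 0.1034]
ee_rot: [3.141, -0.002, -1.467]
force: [0.2, 1.0, 0.7]
width: 0.0004
```

>>> play_rows --pt "0 0 0 0.004 0.006 0 0" --pt "0 0 0 0 0 -0.01 0" --pt "0 0 0 0 0 -0.003 0"

```text
t: 4.85
eef_pos: [0.5774, -0.0409, 0.0917]
ee_rot: [-3.14, -0.003, -1.466]
force: [-0.3, -0.1, 0.1]
width: 0.0003
```

>>> play_rows --pt "0 0 0 0 0 -0.004 0" --pt "0 0 0 0 0 -0.004 0" --pt "0 0 0 0 0 -0.003 0"

```text
t: 5.22
eef_pos: [0.5784, -0.0409, 0.0819]
ee_rot: [-3.137, -0.003, -1.464]
force: [0.2, 0.2, -1.1]
width: 0.0005
```

>>> play_rows --pt "0 0 0 0 0 0.02 0" --pt "0 0 0 0 0 0.05 0" --pt "0 0 0.174 0 0 0.03 0" --pt "0 0 0.174 0.006 0.01 0 0" --pt "0 0 0.174 0.007 0.012 0 0" --pt "0 0 0.174 0.008 0.014 0 0" --pt "0 0 0.174 0.008 0.014 0 0" --pt "0 0 0.174 0.008 0.014 0 0" --pt "0 0 0.174 0.008 0.014 0 0" --pt "0 0 0.174 0.006 0.009 0 0" --pt "0 0 0.172 0 0 0 0" --pt "0 0 0 0 0 0 0"

```text
t: 6.72
eef_pos: [0.6295, 0.0503, 0.1829]
ee_rot: [-3.136, -0.004, 0.148]
force: [-0.5, -0.4, -0.6]
width: 0.0005
```

```bash
python3 look.py l2
```

```text
6.825 [0.6295 0.0501 0.183 ] [-3.136 -0.004  0.145] [ 0.39  0.32 -0.17 -0.   -1.08  1.33]
wrist {'a': (1518, 0.0765), 'c': (0, None), 'b': (0, None), 'd': (0, None), 'win': (26, 0.0644)}
scene {'a': (167, 0.078), 'c': (125, 0.078), 'b': (135, 0.0713), 'd': (27, 0.0708), 'win': (622, 0.0664)}
```

View pics/l2.png

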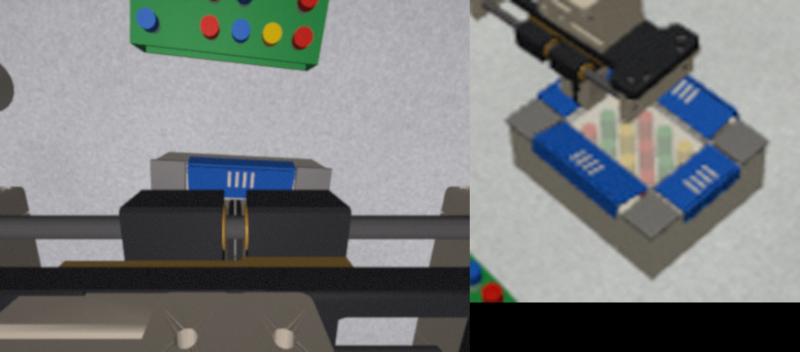

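Section d now measures level with b (0.0708 against 0.0713 m in the scene view); a and c are still up. The fingers are above a, ribs at about (240,180).

>>> play_rows --pt "0 0 -0.043 0 -0.004 -0.04 0" --pt "0 0 0 0 0 -0.035 0" --pt "0 0 0 0 0 -0.008 0" --pt "0 0 0 0 0 -0.003 0"

```text
t: 7.38
eef_pos: [0.6307, 0.0457, 0.0976]
ee_rot: [-3.135, -0.009, 0.092]
force: [-0.5, 0.6, 0.8]
width: 0.0004
```

>>> play_rows --pt "0 0 0 0 0 -0.006 0" --pt "0 0 0 0 0 -0.004 0" --pt "0 0 0 0 0 -0.004 0" --pt "0 0 0 0 0 -0.003 0"

```text
t: 7.88
eef_pos: [0.6327, 0.0462, 0.0835]
ee_rot: [-3.135, -0.014, 0.091]
force: [-0.3, -0.0, -0.4]
width: 0.0006
```

>>> play_rows --pt "0 0 0 0 0 -0.002 0" --pt "0 0 0 0 0 0.02 0" --pt "0 0 0 0 0 0.05 0" --pt "0 0 0 -0.062 -0.006 0.01 0" --pt "0 0 0 -0.062 -0.006 0 0" --pt "0 0 0 0 0 0 0"

```text
t: 8.62
eef_pos: [0.5072, 0.034, 0.1607]
ee_rot: [-3.135, -0.012, 0.091]
force: [0.9, 0.9, -0.7]
width: 0.0003
```

```bash
python3 look.py l3
```

```text
8.725 [0.511  0.035  0.1611] [-3.135 -0.014  0.091] [ 0.45  0.15 -0.46 -0.   -0.95  1.21]
wrist {'a': (2575, 0.0696), 'c': (1121, 0.0754), 'b': (1416, 0.0695), 'd': (1417, 0.0696), 'win': (7987, 0.0645)}
scene {'a': (198, 0.0715), 'c': (193, 0.0781), 'b': (132, 0.0711), 'd': (109, 0.0714), 'win': (707, 0.0663)}
```

View pics/l3.png

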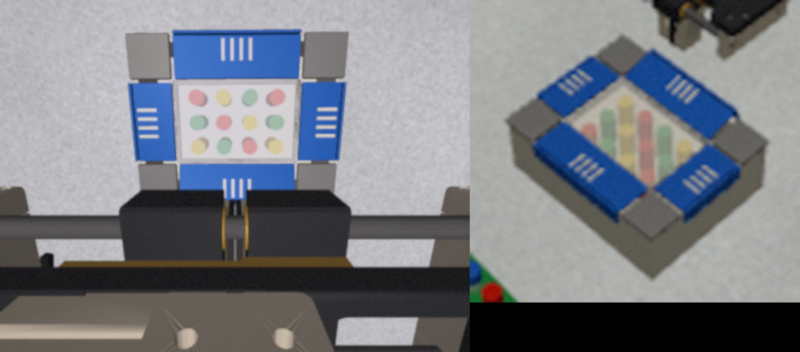

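Sections a, b and d are flush (0.0695 m each in the wrist view); only c, near (237,185), is still up.

>>> play_rows --pt "0 0 0 -0.005 -0.001 -0.03 0" --pt "0 0 0 0 0 -0.025 0" --pt "0 0 0 0 0 -0.006 0" --pt "0 0 0 0 0 0 0"

```text
t: 9.28
eef_pos: [0.5111, 0.0351, 0.0981]
ee_rot: [-3.135, -0.015, 0.09]
force: [0.7, 0.5, 0.5]
width: 0.0004
```

>>> play_rows --pt "0 0 0 -0.005 -0.001 -0.004 0" --pt "0 0 0 -0.001 0 -0.004 0" --pt "0 0 0 -0.001 0 -0.004 0" --pt "0 0 0 0 0 -0.004 0"

```text
t: 9.78
eef_pos: [0.5056, 0.0345, 0.0839]
ee_rot: [-3.135, -0.019, 0.091]
force: [-0.2, -0.3, 0.2]
width: 0.0005
```

>>> play_rows --pt "0 0 0 0 0 -0.002 0" --pt "0 0 0 0 0 0.02 0" --pt "0 0 0 0 0 0.05 0" --pt "0 0 0 -0.02 0 0.05 0" --pt "0 0 0 -0.02 0 0.04 0" --pt "0 0 0 0 0 0 0"

```text
t: 10.52
eef_pos: [0.4639, 0.0342, 0.2455]
ee_rot: [-3.135, -0.018, 0.09]
force: [-0.3, -0.4, -0.6]
width: 0.0004
```

```bash
python3 look.py l4
```

```text
10.625 [0.4631 0.0339 0.2424] [-3.136 -0.013  0.09 ] [ 0.5  -0.01 -0.43  0.   -1.13  1.16]
wrist {'a': (1513, 0.0678), 'c': (1138, 0.068), 'b': (868, 0.0678), 'd': (886, 0.0679), 'win': (4975, 0.0628)}
scene {'a': (194, 0.0713), 'c': (168, 0.0714), 'b': (133, 0.0714), 'd': (111, 0.0712), 'win': (713, 0.0663)}
```

View pics/l4.png

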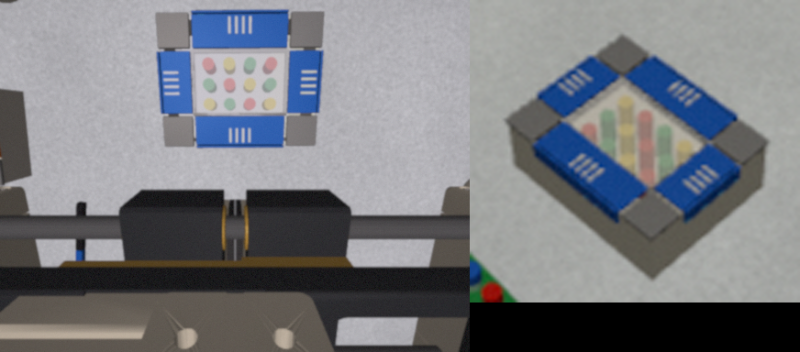

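The picture shows all four blue sections level with the grey corners, and the arm clear of the box. The outer-edge heights agree within 0.2 mm in both views, 5 mm above the window as expected.

```bash
python3 -c "
from station import *
print(job_done())"
```

```text
the job is handed in; nothing more can be done
None
```

All four blue rim sections are pressed shut and the job is handed in. I pressed them one at a time in the order b, d, a, c with the closed fingertips, and it took about 11 s of the 48 s allowed.

- **Flush check:** after the last press, depth in both the wrist and scene views put all four sections within 0.2 mm of each other and 5 mm above the window, as a closed lid should be.
- **Box and bystanders:** the box looked level and unmoved in the pictures. I did not measure its final position separately, and I did not check the other things on the bench beyond seeing no contact.
- **Hard press on b:** on the first section I went slightly past flush and reached about 42 N down with 18 N sideways. The other three clicked down with almost no force read at the end of each move.
- **Camera disagreement:** the first wrist reading was about 6 mm off because the arm had not yet settled. The repeat agreed with the top view to within about 5 mm.

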